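Put the sanding drum away and click the case shut

TASK

Stand the sanding drum upright in the empty square pocket of the open accessory case, then swing the lid down and press its free edge until the spring catch clicks and holds it shut by itself. The lid springs open unless it is caught, and its plastic cracks if it is forced (keep the push under 25 N), so feel for the click; leave the jar, cup and brush where they are.

Things in the scene. Friction and masses are not known exactly. Their poses are not given: they have to be found in the camera images.
- drum_mid (a point): Sanding drum: brown cylinder with a small brass nut on top, diameter 32 mm, height 35 mm (the nut adds 3.5 mm), 50 g, standing upright on the bench, may be at either of two places. The point is its centre, 17.5 mm above its underside.
- pocket (a point): Centre of the floor of the empty square pocket in the case: 42 x 42 mm inside, ribs 11 mm high and 3 mm thick around it; floor 5 mm above the bench. x: from the hinge to the catch, level; y along the hinge; z up. 83 mm in x from the hinge axis, 20 mm in +y from the case's middle. Inner walls 43 mm away in +x, 56 mm in +y; a rack of bits, 45 mm high, starts 69 mm away in -y.
- case: Grey plastic case, fixed to the bench, 130 mm (x) by 160 mm (y) by 56 mm high, walls 4 mm, open on top. Origin: centre of its underside. x points from the hinge (robot's side) to the catch (far side). The catch, a sprung steel nose over a rubber stop, is set at a different height each time, over a span of 20 mm; its height is not measured.
- lid_hinge (a point): Middle of the lid's hinge axis, 65 mm in -x and 56 mm up from the case's origin; the axis is level, along the case's y. The point turns with the lid: x points along the lid to its free edge, z out of its outer face. The lid is a flat plate 166 mm wide, from 3 mm behind the axis to 138 mm from it; its outer face lies 8 mm out from the axis (the ribs drawn on it are not solid).
- lid_edge (a point): Middle of the lid's free edge on its outer face, 138 mm along the lid from the hinge and 8 mm out. A steel bead under this edge must pass the catch: that takes about 8 to 15 N when pressed within 30 mm of the edge (twice as much half-way to the hinge); within 6 mm of travel it gives way, and the lid then meets the rubber stop.
- lid (a joint): Lid angle in rad: 0 level, 1.65 fully open (upright, leaning slightly back to the robot). A hinge spring drives it wide open, with about 2 N at the edge when nearly shut, so it must be held down until caught. The bead meets the catch between 0.05 and 0.21 rad; the caught lid rests between 0 and 0.16 rad, about 0.045 rad below that.
- jar: Bystander: closed jar with a white cap, 58 mm wide, 52 mm high, on the bench near the drum. Origin: centre of its underside.
- cup: Bystander: open steel cup, 72 mm wide at the rim, 75 mm high, left of the case. Origin: centre of its underside.
- brush: Bystander: wooden-handled brush lying on the bench left of the case. Origin: centre of its underside.
Not all that is in view belongs to the job. There is more than one size of the part that bears drum_mid; the job needs the smaller. Several things have the shape of the case; the one meant has the colours described above.

How it is judged:
By the outcome, as a careful person would: the job done as asked, in the order asked, and still so for the second after the job is handed in, with the robot touching nothing.
It also fails if it takes over 64 s, if anything falls off the work surface, if the arm or the gripper's body presses on something with over 40 N, if the wrist force passes 120 N, or if a joint passes its speed limit or range.

ROBOT

A 6-joint arm with a two-finger parallel gripper is mounted at the origin on the work surface. World frame = base frame: x ahead of the robot, y to its left, z up, the work surface at z = 0. Lengths are in mm, angles in rad, forces in N, time in s.
With the tool pointing down it reaches from about 300 to 775 mm from the base axis. Payload 14.6 kg.
Tool frame: the origin (TCP) lies at the very end of the fingers, on their centre line; the grasp point (between the pads) lies 19 mm behind it; z points along the fingers, y is the direction in which the jaws open and shut (so a half turn about z gives the same grasp; the last joint's range is limited). The gripper opens to 94 mm and grips with 3 to 60 N. Pads are 16 mm wide; open, the fingers measure 119 mm over their backs; the gripper's body (75 mm by 177 mm) begins 78 mm behind the grasp point.
Start: joints at [1.121, 0.3, 1.521, -0, 1.321, -0.067], TCP at [205.432, 510.183, 205.446] pointing down, gripper open.
Joint ranges: [-3.03, 3.03], [-0.79, 2.21], [0.23, 2.52], [-1.04, 4.18], [0, 3.07], [-2.55, 2.55]. Speed limits (rad/s): [2.22, 2.22, 2.57, 3.14, 3.14, 3.14].

INTERFACE

Orientations are given as [roll, pitch, yaw] about the fixed x, y, z axes, in that order (R = Rz(yaw) Ry(pitch) Rx(roll)).
In Python, from cell import manip gives the robot as it stands.
- The arm moves only by the shell command python3 -m pendant 'ROWS' [FORCE]. ROWS is JSON, a list of rows, each an object with "claw": the finger opening in m, from 0 to 0.094; "delta_pos": the shift along the tool's x, y, z in m, a list of three; "rotation": the turn, a rotation vector about the tool's x, y, z in rad, a list of three. A call has 1 to 10 rows; each row is the pose to reach, as a shift and turn from the pose measured when the call began, along the tool's axes at that moment; what a row does not reach only later rows make up. A row lasts 1/8 s, in which the tool goes at most 62.5 mm and 10.7 degrees, less where a joint would pass 70% of its speed; a pose out of reach is approached as far as the arm can. A call with a gripper value outside its range is refused whole. The fingers move at their own pace and stop on an object; FORCE is the grip in N (left out, the last holds). Time passes only in rows, so rows that repeat a pose let the fingers close. It gives the time, the measured TCP pose, the force and the opening at its end, in the units of the state.
- manip.read_state(): the state, without advancing time (a new reading comes with each control period).
- manip.camera(name): name is "scene" or "top"; returns the picture (480x640x3 uint8, red, green, blue); there is no depth.
- manip.camera_model(name): a dict with "fx", "fy", "cx", "cy" (pixels), "cam_to_world" (4x4, takes a point from camera to world coordinates). Camera axes: x right, y up, looking along -z (the intrinsics and any distortion apply to the point x, -y, -z); pixel columns grow to the right and rows downward; lengths in mm; the calibration is good to about 2 mm. A picture is of the moment at which its call begins. camera_model takes no time and is no camera call.
- manip.sign_off(): hands the job in, once; it reports no verdict.
The state is a dict: "clock": time; "joints": joint angles; "qd": joint speeds; "effort": joint torques, N m; "eef_pos": TCP position; "eef_rot": TCP orientation; "wrist_force": force on the tool from outside, world axes, zero at the start; "moment": the same for the moment, N m; "finger_gap": finger opening in mm.
Only numpy, scipy, OpenCV 4.12 (cv2) and the standard library are available. Lean on these libraries where they do the work, as an engineer would, in place of code of your own. Each camera call takes 0.05 s, during which the arm holds its last target.

## Working session

There is one attempt and no reset: what is moved stays moved. The work goes in short steps, Python scripts to look and compute and a shell command to move; the robot and the scene stay as the last step left them, time stands still between calls to the robot, and variables do not carry over. Pictures are saved under pics/ and viewed, and the job is handed in when it is done.

```bash
ls; mkdir -p pics; python3 - <<'E'
from cell import manip
import cv2
print(manip.read_state())
for n in("scene","top"):
    im=manip.camera(n); cv2.imwrite(f"pics/{n}0.png",im[:,:,::-1]); print(n,manip.camera_model(n))
E
```

```text
pics
{'clock': 0.0, 'joints': array([ 1.12140666e+00,  3.00454938e-01,  1.52157354e+00,  1.16174944e-05,
        1.32070357e+00, -6.66055287e-02]), 'qd': array([ 0.00071712,  0.00069469, -0.00054102,  0.00091682, -0.00234012,
       -0.00140048]), 'effort': array([-2.68998869e-03, -5.31814528e+01, -3.52724004e+01,  7.07170763e-02,
        2.43768393e-02, -1.83145171e-04]), 'eef_pos': array([205.31680204, 509.95934184, 204.89838839]), 'eef_rot': array([-3.14045654e+00, -8.70616006e-05,  2.75880558e+00]), 'wrist_force': array([0.38492922, 0.41646882, 0.13284268]), 'moment': array([ 0.0824186 , -0.01977033, -0.00254098]), 'finger_gap': 93.67823434457947}
scene {'fx': 614.5923686367317, 'fy': 614.5923686367317, 'cx': 321.565251406454, 'cy': 245.42762182696615, 'cam_to_world': array([[ 6.17637111e-01, -6.02169782e-01,  5.05881362e-01,
         1.08489956e+03],
       [ 7.86462254e-01,  4.73913715e-01, -3.96084479e-01,
        -3.27902944e+02],
       [-1.23401094e-03,  6.42493069e-01,  7.66290502e-01,
         8.31149001e+02],
       [ 0.00000000e+00,  0.00000000e+00,  0.00000000e+00,
         1.00000000e+00]])}
top {'fx': 458.1199047287844, 'fy': 458.1199047287844, 'cx': 317.1592688641958, 'cy': 235.78440555744285, 'cam_to_world': array([[ 5.53930348e-02,  9.74739561e-01, -2.16366354e-01,
         4.34583404e+02],
       [-9.98460556e-01,  5.34577516e-02, -1.47914634e-02,
         4.59976985e+01],
       [-2.85136575e-03,  2.16852614e-01,  9.76200191e-01,
         8.48423842e+02],
       [ 0.00000000e+00,  0.00000000e+00,  0.00000000e+00,
         1.00000000e+00]])}
```

View pics/scene0.png

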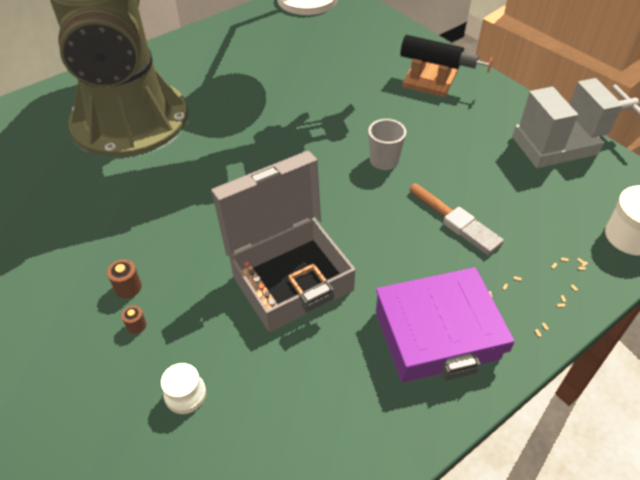

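View pics/top0.png

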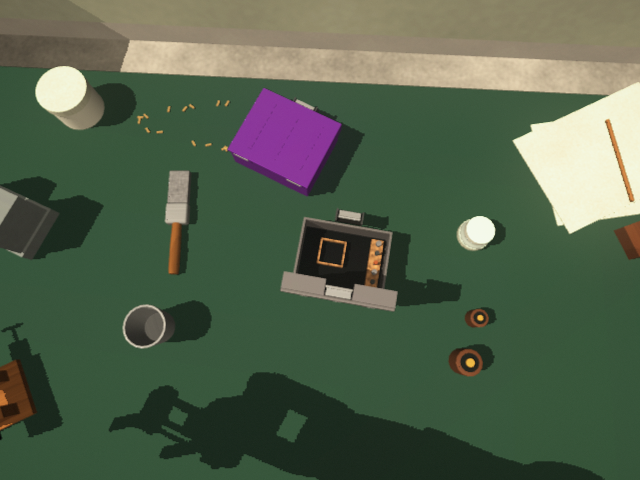

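Candidates for the drum: the small brown cylinder at scene (133,318) / top (478,318), and the larger one at scene (124,278) / top (468,362). The job needs the smaller, so I choose the first. Candidates for the case: grey and open at top (345,258), and purple and shut at top (285,140). I choose the grey one. Next I check both in close crops.

```bash
cat > h.py <<'E'
import numpy as np, cv2
from cell import manip
def proj(n,P):
    m=manip.camera_model(n);T=np.linalg.inv(m["cam_to_world"]);P=np.atleast_2d(P).astype(float)
    c=P@T[:3,:3].T+T[:3,3]; return np.c_[m["cx"]+m["fx"]*c[:,0]/-c[:,2], m["cy"]+m["fy"]*-c[:,1]/-c[:,2]]
def ray(n,uv,z):
    m=manip.camera_model(n);T=m["cam_to_world"];u,v=uv
    d=T[:3,:3]@np.array([(u-m["cx"])/m["fx"],-(v-m["cy"])/m["fy"],-1]);o=T[:3,3]
    return o+d*(z-o[2])/d[2]
def tri(uvs,uvt):
    A=np.zeros((3,3));b=np.zeros(3)
    for n,uv in(("scene",uvs),("top",uvt)):
        o=manip.camera_model(n)["cam_to_world"][:3,3];d=ray(n,uv,0)-o;d/=np.linalg.norm(d);M=np.eye(3)-np.outer(d,d);A+=M;b+=M@o
    return np.linalg.solve(A,b)
E
python3 - <<'E'
import cv2,numpy as np
s=cv2.imread("pics/scene0.png");t=cv2.imread("pics/top0.png")
def c(im,x,y,w,h,W,H): return cv2.resize(im[y:y+h,x:x+w],(W,H),interpolation=cv2.INTER_CUBIC)
cv2.imwrite("pics/dr.png",np.hstack([c(s,100,250,60,90,400,600),c(t,445,300,60,90,400,600)]))
cv2.imwrite("pics/cs.png",c(s,210,150,150,180,500,600)); cv2.imwrite("pics/ct.png",c(t,275,205,130,110,709,600))
E
python3 - <<'E'
from h import *
print("small nut",tri((134,313),(480,318)),"large",tri((121,269),(470,363)))
E
```

```text
small nut [ 484.90567393 -231.30205225   34.77305997] large [ 407.67180244 -209.16640915   49.98174299]
```

View pics/dr.png

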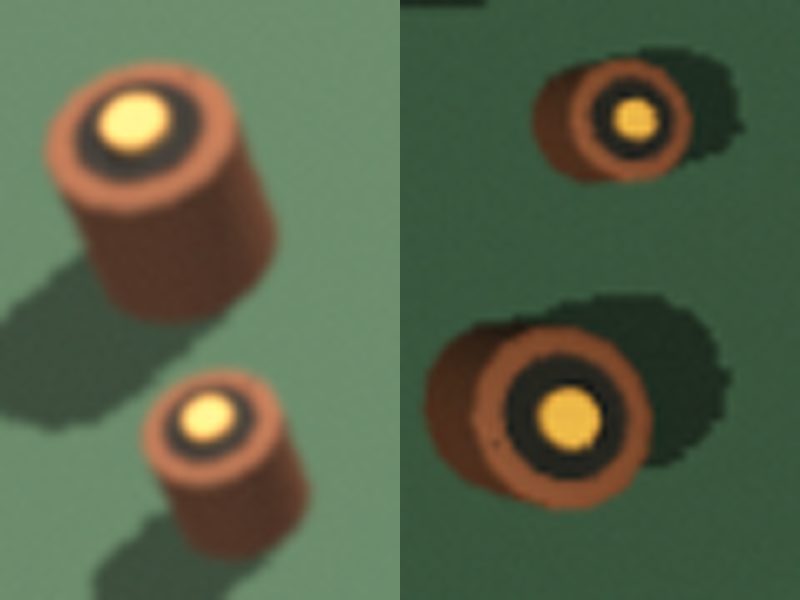

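View pics/cs.png

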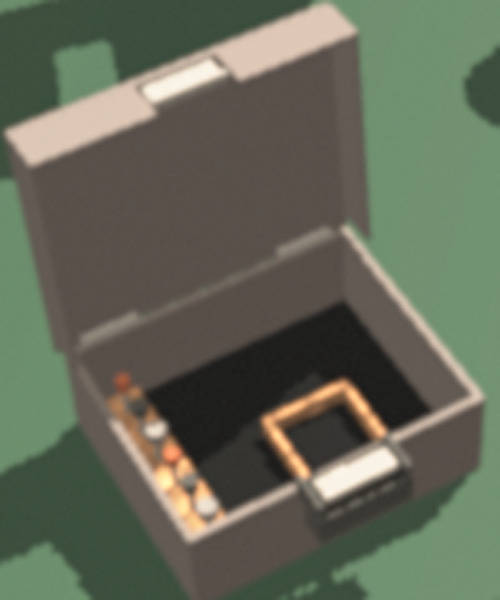

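View pics/ct.png

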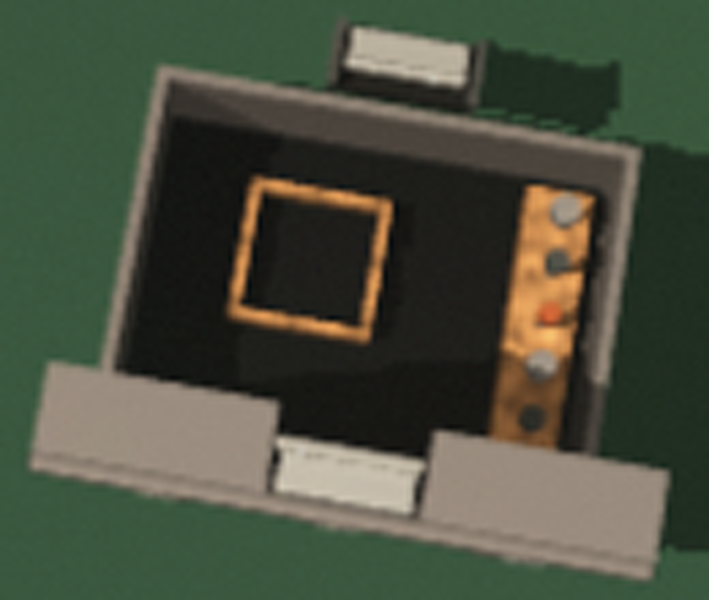

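```bash
python3 - <<'E'
from h import *
from scipy.optimize import least_squares
def un(p,x,y,s): return (np.array(p)+.5)/s-.5+[x,y]
T=lambda p:un(p,275,205,600/110); S=lambda p:un(p,210,150,10/3)
# model pts in case frame -> pixel
obs=[("top",(65,80,56),T((162,66))),("top",(65,-80,56),T((640,148))),
 ("top",(18+24,20+24,16),T((252,177))),("top",(18+24,20-24,16),T((394,200))),("top",(18-24,20+24,16),T((228,318))),("top",(18-24,20-24,16),T((370,343))),
 ("scene",(65,80,56),S((484,398))),("scene",(65,-80,56),S((190,541))),("scene",(-6,-4,16),S((262,420))),("scene",(-6,44,16),S((348,380)))]
def f(p):
    c,s=np.cos(p[2]),np.sin(p[2]);R=np.array([[c,-s,0],[s,c,0],[0,0,1]])
    return np.concatenate([proj(n,R@np.array(q)+[p[0],p[1],0])[0]-o for n,q,o in obs])
r=least_squares(f,[520,0,0],loss="soft_l1");print(r.x,"\n",r.fun.reshape(-1,2).round(1))
p=r.x;c,s=np.cos(p[2]),np.sin(p[2])
W=lambda a,b:np.array([p[0]+c*a-s*b,p[1]+s*a+c*b])
print("pocket",W(18,20),"hinge",W(-65,0),"edge",W(73,0))
ns=un((208,417),100,250,20/3);nt=un((235,118),445,300,20/3)
print("drum tri",tri(ns,nt),ray("scene",ns,38.5),ray("top",nt,38.5))
for nm,uvs in(("jar",None),):
    print("jar top",ray("top",(479,232),52),ray("scene",(181,380),52))
E
```

```text
[ 5.69999534e+02  1.29136472e+01 -1.21598747e-01] 
 [[-0.8 -0.2]
 [ 0.2  0. ]
 [ 0.1  0. ]
 [-0.4  0.2]
 [-0.  -0.7]
 [-0.3 -0.7]
 [-0.  -0.3]
 [-0.6  0.3]
 [-0.1 -0.3]
 [-1.  -0. ]]
pocket [590.29260753  30.58257928] hinge [505.47949532  20.79810194] edge [642.46050022   4.05879803]
drum tri [ 484.62166335 -232.57686619   37.89054258] [ 485.15487701 -232.56350951   38.5       ] [ 484.53474429 -232.46688751   38.5       ]
jar top [ 633.79809326 -229.56549506   52.        ] [ 642.09298996 -231.27839949   52.        ]
```

The crops confirm the smaller drum (nut at top (480,318)) and the grey case with its empty pocket. The two cameras agree to 1 mm on the drum, and the case fit residual is under 1 px. Next I compute the first approach.

```bash
cat >> h.py <<'E'
from scipy.spatial.transform import Rotation as Ro
CY=-0.1216
def case(a,b,z):
    c,s=np.cos(CY),np.sin(CY); return np.array([570.0+c*a-s*b,12.9+s*a+c*b,z])
def tocase(P):
    c,s=np.cos(CY),np.sin(CY); d=np.array(P)-[570,12.9,0]; return np.array([c*d[0]+s*d[1],-s*d[0]+c*d[1],d[2]])
RT=Ro.from_euler("xyz",[np.pi,0,np.pi+CY])
def delta(P):
    st=manip.read_state();R=Ro.from_euler("xyz",st["eef_rot"])
    print("dp",(R.inv().apply(np.array(P)-st["eef_pos"])/1000).round(4),"rot",(R.inv()*RT).as_rotvec().round(4))
def stt():
    st=manip.read_state();print(round(st["clock"],2),"case xyz",tocase(st["eef_pos"]).round(1),"rot",st["eef_rot"].round(3),"F",st["wrist_force"].round(1),"gap",round(st["finger_gap"],1),"j",st["joints"].round(2))
E
python3 -c "
from h import *
delta([484.8,-232.5,150])"
```

```text
dp [-0.5366 -0.5843  0.0555] rot [-1.000e-03 -2.000e-04 -2.612e-01]
```

```bash
python3 -m pendant '[{"claw":0.094,"delta_pos":[-0.27,-0.29,0],"rotation":[0,0,-0.13]},{"claw":0.094,"delta_pos":[-0.27,-0.29,0],"rotation":[0,0,-0.261]},{"claw":0.094,"delta_pos":[-0.27,-0.29,0],"rotation":[0,0,-0.261]},{"claw":0.094,"delta_pos":[-0.27,-0.29,0],"rotation":[0,0,-0.261]},{"claw":0.094,"delta_pos":[-0.27,-0.29,0],"rotation":[0,0,-0.261]},{"claw":0.094,"delta_pos":[-0.27,-0.29,0],"rotation":[0,0,-0.261]},{"claw":0.094,"delta_pos":[-0.5366,-0.5843,0],"rotation":[0,0,-0.261]},{"claw":0.094,"delta_pos":[-0.5366,-0.5843,0],"rotation":[0,0,-0.261]},{"claw":0.094,"delta_pos":[-0.5366,-0.5843,0],"rotation":[0,0,-0.261]},{"claw":0.094,"delta_pos":[-0.5366,-0.5843,0],"rotation":[0,0,-0.261]}]' 10; python3 -c "
from h import *
stt();delta([484.8,-232.5,80])"
```

```text
clock: 1.35
eef_pos: [426.7, -76.6, 205.4]
eef_rot: [-3.141, -0.0, 3.019]
wrist_force: [0.9, 1.0, -0.1]
finger_gap: 94.1
1.35 case xyz [-131.4 -106.2  205.4] rot [-3.141 -0.     3.019] F [ 0.9  1.  -0.1] gap 94.1 j [-0.26  0.04  1.83 -0.    1.28 -1.71]
dp [-0.0767 -0.1475  0.1256] rot [-0.0009 -0.0001 -0.0006]
```

```bash
python3 -m pendant '[{"claw":0.094,"delta_pos":[-0.0767,-0.1475,0.02],"rotation":[0,0,0]},{"claw":0.094,"delta_pos":[-0.0767,-0.1475,0.06],"rotation":[0,0,0]},{"claw":0.094,"delta_pos":[-0.0767,-0.1475,0.1256],"rotation":[0,0,0]},{"claw":0.094,"delta_pos":[-0.0767,-0.1475,0.1256],"rotation":[0,0,0]},{"claw":0.094,"delta_pos":[-0.0767,-0.1475,0.1256],"rotation":[0,0,0]},{"claw":0.094,"delta_pos":[-0.0767,-0.1475,0.1256],"rotation":[0,0,0]}]'; python3 -c "
from h import *
stt();delta([484.8,-232.5,14])
s=manip.camera('scene');t=manip.camera('top')
cv2.imwrite('pics/h1.png',np.hstack([s[150:450,0:300],t[150:450,340:640]])[:,:,::-1])"
```

```text
clock: 2.1
eef_pos: [485.2, -232.1, 81.3]
eef_rot: [-3.14, 0.001, 3.02]
wrist_force: [0.5, 0.3, 0.2]
finger_gap: 93.9
2.1 case xyz [ -54.5 -253.5   81.3] rot [-3.14e+00  1.00e-03  3.02e+00] F [0.5 0.3 0.2] gap 93.9 j [-0.51  0.41  1.68 -0.    1.05 -1.96]
dp [ 0.0004 -0.0003  0.0673] rot [-0.0013  0.0011 -0.0004]
```

View pics/h1.png

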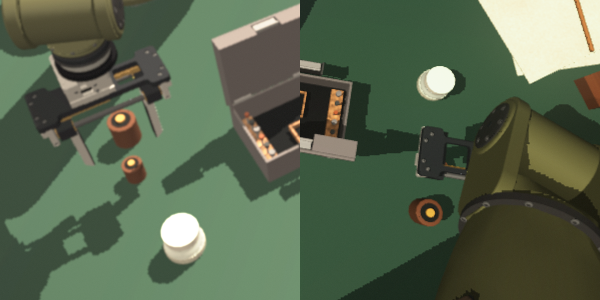

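```bash
python3 -c "
from h import *
p=manip.read_state()['eef_pos'];print(proj('scene',p)-[0,150],proj('scene',[p+[ .12*47,47,0],p-[.12*47,47,0]])-[0,150])"
```

```text
[[124.19842564 145.84116271]] [[154.23531128 132.5281392 ]
 [ 93.10898448 159.6207025 ]]
```

The picture shows the open fingertips at (90,162) and (157,133). They straddle the small drum at (133,168), and the calibration predicts the tips there to within about 3 px. I descend and grip.

```bash
python3 -m pendant '[{"claw":0.094,"delta_pos":[0.0004,-0.0003,0.035],"rotation":[0,0,0]},{"claw":0.094,"delta_pos":[0.0004,-0.0003,0.06],"rotation":[0,0,0]},{"claw":0.094,"delta_pos":[0.0004,-0.0003,0.0673],"rotation":[0,0,0]},{"claw":0.094,"delta_pos":[0.0004,-0.0003,0.0673],"rotation":[0,0,0]},{"claw":0.02,"delta_pos":[0.0004,-0.0003,0.0673],"rotation":[0,0,0]},{"claw":0.02,"delta_pos":[0.0004,-0.0003,0.0673],"rotation":[0,0,0]},{"claw":0.02,"delta_pos":[0.0004,-0.0003,0.0673],"rotation":[0,0,0]},{"claw":0.02,"delta_pos":[0.0004,-0.0003,0.0673],"rotation":[0,0,0]},{"claw":0.02,"delta_pos":[0.0004,-0.0003,0.0673],"rotation":[0,0,0]}]' 15; python3 -c "
from h import *
stt()"
```

```text
clock: 3.32
eef_pos: [485.2, -232.5, 14.5]
eef_rot: [-3.14, 0.002, 3.02]
wrist_force: [0.3, -0.1, -0.7]
finger_gap: 47.2
3.33 case xyz [ -54.4 -253.9   14.5] rot [-3.14e+00  2.00e-03  3.02e+00] F [ 0.3 -0.1 -0.7] gap 47.2 j [-0.51  0.51  1.72 -0.    0.91 -1.96]
```

```bash
python3 -m pendant '[{"claw":0.02,"delta_pos":[0,0,0],"rotation":[0,0,0]},{"claw":0.02,"delta_pos":[0,0,0],"rotation":[0,0,0]},{"claw":0.02,"delta_pos":[0,0,0],"rotation":[0,0,0]},{"claw":0.02,"delta_pos":[0,0,0],"rotation":[0,0,0]},{"claw":0.02,"delta_pos":[0,0,0],"rotation":[0,0,0]}]' 15; python3 -c "
from h import *
stt()"
```

```text
clock: 3.95
eef_pos: [485.2, -232.5, 14.5]
eef_rot: [-3.14, 0.002, 3.02]
wrist_force: [-0.1, -0.8, -0.3]
finger_gap: 31.5
3.95 case xyz [ -54.4 -253.9   14.5] rot [-3.14e+00  2.00e-03  3.02e+00] F [-0.1 -0.8 -0.3] gap 31.5 j [-0.51  0.51  1.72 -0.    0.91 -1.96]
```

Gap 31.5 mm, so the drum is held. I lift, move out past the lid's swing, then across to hover over the pocket.

```bash
python3 -m pendant '[{"claw":0.02,"delta_pos":[0,0,-0.03],"rotation":[0,0,0]},{"claw":0.02,"delta_pos":[0,0,-0.09],"rotation":[0,0,0]},{"claw":0.02,"delta_pos":[-0.02,0.02,-0.14],"rotation":[0,0,0]},{"claw":0.02,"delta_pos":[-0.06,0.06,-0.18],"rotation":[0,0,0]},{"claw":0.02,"delta_pos":[-0.0724,0.12,-0.1855],"rotation":[0,0,0]},{"claw":0.02,"delta_pos":[-0.0724,0.18,-0.1855],"rotation":[0,0,0]},{"claw":0.02,"delta_pos":[-0.0724,0.24,-0.1855],"rotation":[0,0,0]},{"claw":0.02,"delta_pos":[-0.0724,0.2739,-0.1855],"rotation":[0,0,0]},{"claw":0.02,"delta_pos":[-0.0724,0.2739,-0.1855],"rotation":[0,0,0]},{"claw":0.02,"delta_pos":[-0.0724,0.2739,-0.1855],"rotation":[0,0,0]}]' 15; python3 -c "
from h import *
stt();delta(case(18,20,90))
cv2.imwrite('pics/h2.png',manip.camera('scene')[:,:,::-1])"
```

```text
clock: 5.2
eef_pos: [589.7, 30.4, 199.5]
eef_rot: [-3.14, 0.002, 3.02]
wrist_force: [-0.5, -0.1, -0.4]
finger_gap: 31.4
5.2 case xyz [ 17.4  19.8 199.5] rot [-3.14e+00  2.00e-03  3.02e+00] F [-0.5 -0.1 -0.4] gap 31.4 j [-0.01  0.39  1.41 -0.    1.34 -1.46]
dp [-0.0003  0.0005  0.1095] rot [-0.0021  0.002   0.    ]
```

View pics/h2.png

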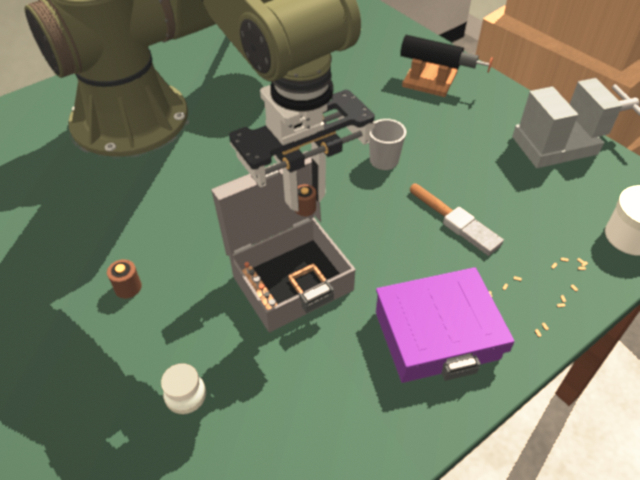

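```bash
python3 -c "
from h import *
p=manip.read_state()['eef_pos']
for h in(0,97,150,200,220,250,300):print(h,proj('scene',p+[0,0,h]).round(0))
for a in((-65-11,80,194),(-65-11,-80,194),(-76,0,194)): print(proj('scene',case(*a)))"
```

```text
0 [[305. 202.]]
97 [[303. 150.]]
150 [[302. 118.]]
200 [[301.  83.]]
220 [[301.  69.]]
250 [[300.  46.]]
300 [[299.   3.]]
[[308.58754869 152.60598059]]
[[214.23396802 190.59105643]]
[[262.76377606 171.05381761]]
```

The hover picture shows the drum upright in the fingers at (305,200) above the pocket at (308,278). The wrist bottom sits about 205 mm above the TCP, so it will clear the 194 mm lid top when I place. I descend in two stages.

```bash
python3 -m pendant '[{"claw":0.02,"delta_pos":[-0.0004,0.0003,0.05],"rotation":[-0.002,0.002,0]},{"claw":0.02,"delta_pos":[-0.0004,0.0003,0.10],"rotation":[-0.002,0.002,0]},{"claw":0.02,"delta_pos":[-0.0004,0.0003,0.14],"rotation":[-0.002,0.002,0]},{"claw":0.02,"delta_pos":[-0.0004,0.0003,0.155],"rotation":[-0.002,0.002,0]},{"claw":0.02,"delta_pos":[-0.0004,0.0003,0.155],"rotation":[-0.002,0.002,0]}]' 15; python3 -c "
from h import *
stt();delta(case(18,20,21))
s=manip.camera('scene')
cv2.imwrite('pics/h3.png',cv2.resize(s[130:340,200:400],None,fx=2.8,fy=2.8,interpolation=2)[:,:,::-1])"
```

```text
clock: 5.88
eef_pos: [590.5, 29.3, 44.7]
eef_rot: [-3.141, -0.0, 3.018]
wrist_force: [0.9, -0.5, -0.0]
finger_gap: 31.5
5.88 case xyz [18.4 18.7 44.7] rot [-3.141 -0.     3.018] F [ 0.9 -0.5 -0. ] gap 31.5 j [-0.01  0.56  1.54 -0.    1.03 -1.46]
dp [0.0004 0.0013 0.0237] rot [-0.0001 -0.0003 -0.0016]
```

View pics/h3.png

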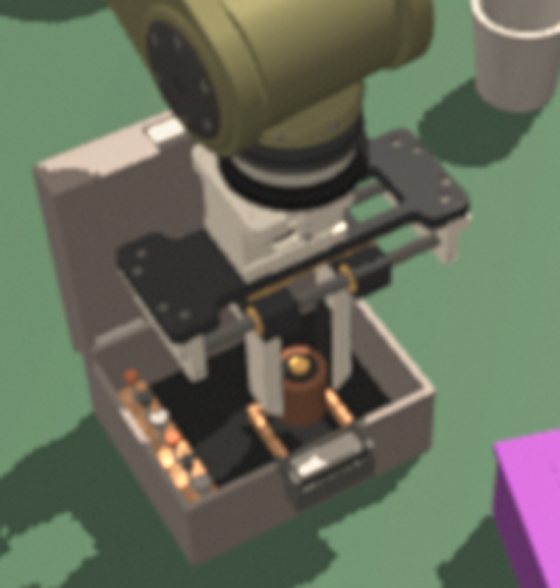

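The drum at (302,385) in the crop is aligned between the ribs and nothing touches. I lower it gently.

```bash
python3 -m pendant '[{"claw":0.02,"delta_pos":[0.0004,0.0013,0.006],"rotation":[0,0,0]},{"claw":0.02,"delta_pos":[0.0004,0.0013,0.014],"rotation":[0,0,0]},{"claw":0.02,"delta_pos":[0.0004,0.0013,0.02],"rotation":[0,0,0]},{"claw":0.02,"delta_pos":[0.0004,0.0013,0.023],"rotation":[0,0,0]},{"claw":0.02,"delta_pos":[0.0004,0.0013,0.0243],"rotation":[0,0,0]},{"claw":0.02,"delta_pos":[0.0004,0.0013,0.0245],"rotation":[0,0,0]}]' 15; python3 -c "
from h import *
stt()"
```

```text
clock: 6.68
eef_pos: [590.9, 30.8, 21.3]
eef_rot: [3.141, 0.002, 3.019]
wrist_force: [-0.8, -0.1, -0.5]
finger_gap: 31.3
6.67 case xyz [18.6 20.3 21.3] rot [3.141e+00 2.000e-03 3.019e+00] F [-0.8 -0.1 -0.5] gap 31.3 j [-0.01  0.6   1.55 -0.    0.99 -1.46]
```

```bash
python3 -m pendant '[{"claw":0.02,"delta_pos":[0.0003,0,0.0008],"rotation":[0,0,0]},{"claw":0.02,"delta_pos":[0.0003,0,0.0014],"rotation":[0,0,0]},{"claw":0.02,"delta_pos":[0.0003,0,0.0018],"rotation":[0,0,0]}]' 15; python3 -c "
from h import *
stt()"
```

```text
clock: 7.05
eef_pos: [590.7, 30.8, 19.6]
eef_rot: [3.141, 0.002, 3.019]
wrist_force: [0.2, 0.4, -0.5]
finger_gap: 31.1
7.05 case xyz [18.4 20.3 19.6] rot [3.141e+00 2.000e-03 3.019e+00] F [ 0.2  0.4 -0.5] gap 31.1 j [-0.01  0.6   1.56 -0.    0.98 -1.46]
```

```bash
python3 -m pendant '[{"claw":0.034,"delta_pos":[0,0,0],"rotation":[0,0,0]},{"claw":0.036,"delta_pos":[0,0,0],"rotation":[0,0,0]},{"claw":0.05,"delta_pos":[0,0,0],"rotation":[0,0,0]},{"claw":0.05,"delta_pos":[0,0,0],"rotation":[0,0,0]},{"claw":0.05,"delta_pos":[0,0,0],"rotation":[0,0,0]},{"claw":0.05,"delta_pos":[0,0,-0.01],"rotation":[0,0,0]},{"claw":0.05,"delta_pos":[0,0,-0.05],"rotation":[0,0,0]},{"claw":0.05,"delta_pos":[0,0,-0.11],"rotation":[0,0,0]},{"claw":0.05,"delta_pos":[0,0,-0.17],"rotation":[0,0,0]},{"claw":0.05,"delta_pos":[0,0,-0.21],"rotation":[0,0,0]}]' 15; python3 -c "
from h import *
stt()
s=manip.camera('scene');t=manip.camera('top')
cv2.imwrite('pics/h4.png',np.hstack([cv2.resize(s[230:330,220:370],(600,400)), cv2.resize(t[205:315,275:405],(473,400))])[:,::1,::-1][:, :800])"
```

```text
clock: 8.3
eef_pos: [590.5, 30.8, 233.5]
eef_rot: [3.141, 0.005, 3.019]
wrist_force: [0.6, -0.6, 0.5]
finger_gap: 49.8
8.3 case xyz [ 18.2  20.3 233.5] rot [3.141 0.005 3.019] F [ 0.6 -0.6  0.5] gap 49.8 j [-0.01  0.37  1.36 -0.    1.4  -1.46]
```

View pics/h4.png

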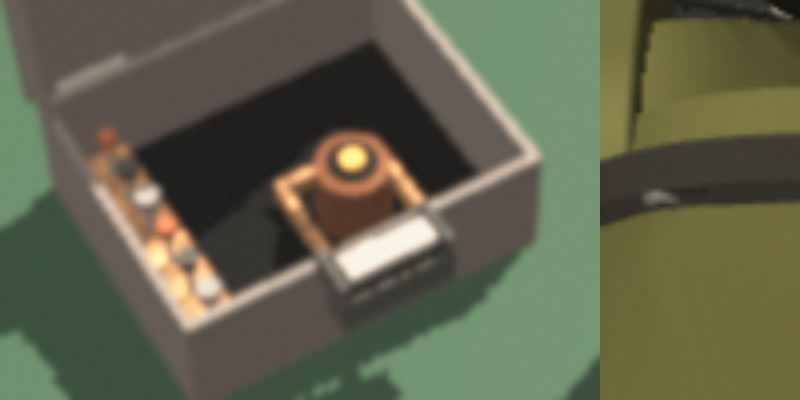

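```bash
python3 -c "
from h import *
print(proj('scene',case(18,20,43.5)))
delta(case(-125,0,233.5)); delta(case(-125,0,174))
for r in(120,):
  for th in (1.65,1.57,1.45,1.3,1.15,1,.85,.7,.55,.45,.35,.3,.25,.2,.15,.1,.05,0,-.03):
    print(th,round(-65+r*np.cos(th)-8*np.sin(th)-8,1),round(56+r*np.sin(th)+8*np.cos(th),1))"
python3 -m pendant '[{"claw":0.05,"delta_pos":[0,0,-0.01],"rotation":[0,0.0,0]},{"claw":0.03,"delta_pos":[0.06,-0.01,-0.01],"rotation":[0,0,0]},{"claw":0,"delta_pos":[0.12,-0.02,-0.01],"rotation":[0,0,0]},{"claw":0,"delta_pos":[0.143,-0.02,0],"rotation":[0,0,0]},{"claw":0,"delta_pos":[0.143,-0.02,0],"rotation":[0,0,0]},{"claw":0,"delta_pos":[0.143,-0.02,0.03],"rotation":[0,0,0]},{"claw":0,"delta_pos":[0.143,-0.02,0.06],"rotation":[0,0,0]},{"claw":0,"delta_pos":[0.143,-0.02,0.06],"rotation":[0,0,0]}]' 15; python3 -c "
from h import *
stt();delta(case(-90,0,174))
s=manip.camera('scene');cv2.imwrite('pics/h5.png',s[:,:,::-1])"
```

```text
[[307.622096   269.08959246]]
dp [ 0.1443 -0.0206  0.0003] rot [ 0.001   0.0099 -0.0013]
dp [ 0.1449 -0.0207  0.0598] rot [ 0.001   0.0099 -0.0013]
1.65 -90.5 175.0
1.57 -80.9 176.0
1.45 -66.5 176.1
1.3 -48.6 173.8
1.15 -31.3 168.8
1 -14.9 161.3
0.85 0.2 151.4
0.7 13.6 139.4
0.55 25.1 125.5
0.45 31.6 115.4
0.35 37.0 104.7
0.3 39.3 99.1
0.25 41.3 93.4
0.2 43.0 87.7
0.15 44.5 81.8
0.1 45.6 75.9
0.05 46.5 70.0
0 47.0 64.0
-0.03 47.2 60.4
clock: 9.4
eef_pos: [447.8, 28.5, 172.5]
eef_rot: [3.141, 0.006, 3.019]
wrist_force: [0.6, 0.0, 0.6]
finger_gap: 0.4
9.4 case xyz [-123.2    0.7  172.5] rot [3.141 0.006 3.019] F [0.6 0.  0.6] gap 0.4 j [-0.02  0.1   1.84  0.    1.19 -1.47]
dp [-0.0332 -0.0006 -0.0013] rot [ 0.0007  0.0061 -0.0014]
```

View pics/h5.png

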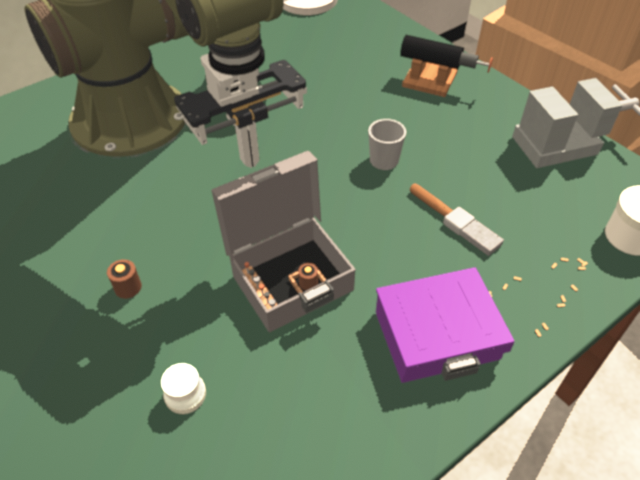

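The nut at (308,269) matches the predicted pocket position to within 0.5 px, so the drum is standing in place. The closed fingers are behind the lid at (250,160). Next I swing the lid.

```bash
python3 -m pendant '[{"claw":0,"delta_pos":[-0.018,-0.0006,-0.002],"rotation":[0,0.006,0]},{"claw":0,"delta_pos":[-0.033,-0.0006,-0.0025],"rotation":[0,0.006,0]},{"claw":0,"delta_pos":[-0.045,-0.0006,-0.0035],"rotation":[0,0.006,0]},{"claw":0,"delta_pos":[-0.057,-0.0006,-0.0035],"rotation":[0,0.006,0]},{"claw":0,"delta_pos":[-0.066,-0.0006,-0.0025],"rotation":[0,0.006,0]},{"claw":0,"delta_pos":[-0.0746,-0.0006,-0.0013],"rotation":[0,0.006,0]},{"claw":0,"delta_pos":[-0.0835,-0.0006,0.001],"rotation":[0,0.006,0]},{"claw":0,"delta_pos":[-0.092,-0.0006,0.0037],"rotation":[0,0.006,0]},{"claw":0,"delta_pos":[-0.1,-0.0006,0.007],"rotation":[0,0.006,0]},{"claw":0,"delta_pos":[-0.108,-0.0006,0.0112],"rotation":[0,0.006,0]}]' 15; python3 -c "
from h import *
stt()
s=manip.camera('scene');cv2.imwrite('pics/h6.png',s[:400,100:500,::-1])"
```

```text
clock: 10.7
eef_pos: [556.1, 14.6, 163.3]
eef_rot: [3.141, 0.002, 3.019]
wrist_force: [-1.1, 0.3, -0.2]
finger_gap: 0.3
10.7 case xyz [-14.    0.  163.3] rot [3.141e+00 2.000e-03 3.019e+00] F [-1.1  0.3 -0.2] gap 0.3 j [-0.04  0.35  1.56  0.    1.23 -1.49]
```

View pics/h6.png

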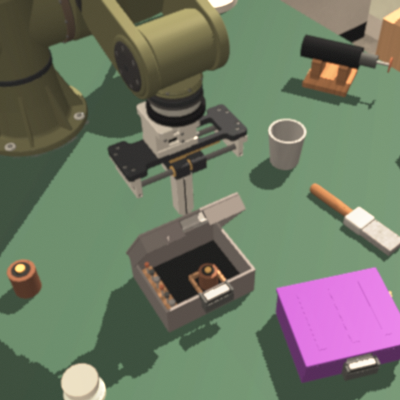

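The lid is half way down, the fingertip rides its outer face at (183,210) in the crop, and the force is about 1 N. I continue to about 0.3 rad.

```bash
python3 -m pendant '[{"claw":0,"delta_pos":[-0.0072,0,0.005],"rotation":[0,0,0]},{"claw":0,"delta_pos":[-0.0142,0,0.0119],"rotation":[0,0,0]},{"claw":0,"delta_pos":[-0.021,0,0.0178],"rotation":[0,0,0]},{"claw":0,"delta_pos":[-0.0276,0,0.0239],"rotation":[0,0,0]},{"claw":0,"delta_pos":[-0.0335,0,0.0305],"rotation":[0,0,0]},{"claw":0,"delta_pos":[-0.0391,0,0.0378],"rotation":[0,0,0]},{"claw":0,"delta_pos":[-0.0456,0,0.0479],"rotation":[0,0,0]},{"claw":0,"delta_pos":[-0.051,0,0.0586],"rotation":[0,0,0]},{"claw":0,"delta_pos":[-0.0533,0,0.0642],"rotation":[0,0,0]},{"claw":0,"delta_pos":[-0.0533,0,0.0642],"rotation":[0,0,0]}]' 15; python3 -c "
from h import *
stt()
s=manip.camera('scene');cv2.imwrite('pics/h7.png',cv2.resize(s[150:350,180:380],None,fx=3,fy=3)[:,:,::-1])"
```

```text
clock: 12.0
eef_pos: [609.6, 8.0, 98.2]
eef_rot: [3.141, 0.001, 3.019]
wrist_force: [-0.9, -0.3, 1.4]
finger_gap: 0.4
12.0 case xyz [39.9 -0.1 98.2] rot [3.141e+00 1.000e-03 3.019e+00] F [-0.9 -0.3  1.4] gap 0.4 j [-0.05  0.53  1.45  0.    1.15 -1.5 ]
```

View pics/h7.png

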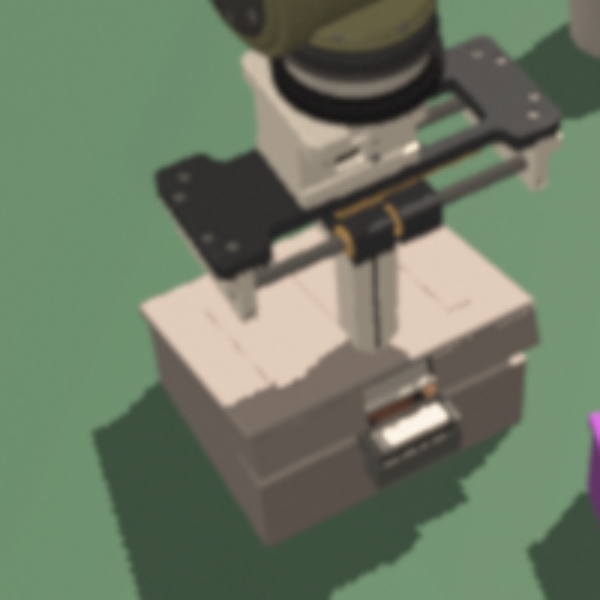

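The lid is near 0.29 rad, with the tip bearing at (370,345) in the crop about 18 mm inside the edge. Now I press in small steps and watch the force.

```bash
python3 -m pendant '[{"claw":0,"delta_pos":[-0.0007,0,0.002],"rotation":[0,0,0]},{"claw":0,"delta_pos":[-0.0014,0,0.004],"rotation":[0,0,0]},{"claw":0,"delta_pos":[-0.002,0,0.006],"rotation":[0,0,0]},{"claw":0,"delta_pos":[-0.002,0,0.006],"rotation":[0,0,0]}]' | grep -E "pos|force"; python3 -m pendant '[{"claw":0,"delta_pos":[-0.0004,0,0.001],"rotation":[0,0,0]},{"claw":0,"delta_pos":[-0.0006,0,0.002],"rotation":[0,0,0]},{"claw":0,"delta_pos":[-0.0006,0,0.002],"rotation":[0,0,0]}]'| grep -E "pos|force"; python3 -m pendant '[{"claw":0,"delta_pos":[-0.0004,0,0.001],"rotation":[0,0,0]},{"claw":0,"delta_pos":[-0.0006,0,0.002],"rotation":[0,0,0]}]'| grep -E "pos|force"
```

```text
eef_pos: [611.6, 7.7, 92.6]
wrist_force: [-0.5, -0.4, 1.5]
eef_pos: [612.3, 7.6, 90.5]
wrist_force: [-1.2, 0.8, 0.7]
eef_pos: [612.9, 7.6, 88.5]
wrist_force: [-0.3, -0.1, 2.1]
```

```bash
python3 -m pendant '[{"claw":0,"delta_pos":[-0.0002,0,0.001],"rotation":[0,0,0]},{"claw":0,"delta_pos":[-0.0004,0,0.0015],"rotation":[0,0,0]}]'| grep -E "pos|force"; python3 -m pendant '[{"claw":0,"delta_pos":[-0.0002,0,0.001],"rotation":[0,0,0]},{"claw":0,"delta_pos":[-0.0004,0,0.0015],"rotation":[0,0,0]}]'| grep -E "pos|force"
```

```text
eef_pos: [613.3, 7.5, 86.9]
wrist_force: [-1.0, -0.0, 0.7]
eef_pos: [613.7, 7.5, 85.6]
wrist_force: [-3.6, 0.6, 6.5]
```

```bash
python3 -m pendant '[{"claw":0,"delta_pos":[-0.0002,0,0.001],"rotation":[0,0,0]},{"claw":0,"delta_pos":[-0.0004,0,0.0015],"rotation":[0,0,0]}]'| grep -E "pos|force"
```

```text
eef_pos: [614.0, 7.4, 84.7]
wrist_force: [-6.0, 0.3, 7.1]
```

Resistance starts at z ≈ 86 mm. That is the bead on the catch. I go on in about 1 mm steps with no forward shift.

```bash
python3 -m pendant '[{"claw":0,"delta_pos":[0.0003,0,0.001],"rotation":[0,0,0]}]'| grep -E "pos|force"
```

```text
eef_pos: [613.9, 7.5, 84.4]
wrist_force: [-2.3, -0.2, 8.0]
```

```bash
python3 -m pendant '[{"claw":0,"delta_pos":[0.0,0,0.001],"rotation":[0,0,0]}]'| grep -E "pos|force"
```

```text
eef_pos: [614.0, 7.5, 84.0]
wrist_force: [-3.5, 0.1, 7.6]
```

```bash
python3 -m pendant '[{"claw":0,"delta_pos":[0.0,0,0.001],"rotation":[0,0,0]}]'| grep -E "pos|force"
```

```text
eef_pos: [614.1, 7.4, 83.6]
wrist_force: [-2.7, 0.6, 6.0]
```

```bash
python3 -m pendant '[{"claw":0,"delta_pos":[0.0,0,0.0012],"rotation":[0,0,0]},{"claw":0,"delta_pos":[0.0,0,0.0012],"rotation":[0,0,0]}]'| grep -E "pos|force"
```

```text
eef_pos: [614.2, 7.4, 82.2]
wrist_force: [-0.1, -0.7, -0.5]
```

```bash
python3 -m pendant '[{"claw":0,"delta_pos":[0.0,0,0.0012],"rotation":[0,0,0]},{"claw":0,"delta_pos":[0.0,0,0.0012],"rotation":[0,0,0]}]'| grep -E "pos|force"
```

```text
eef_pos: [614.2, 7.4, 81.0]
wrist_force: [-0.3, -0.5, 1.8]
```

```bash
python3 -m pendant '[{"claw":0,"delta_pos":[0.0,0,0.0012],"rotation":[0,0,0]},{"claw":0,"delta_pos":[0.0,0,0.0012],"rotation":[0,0,0]}]'| grep -E "pos|force"
```

```text
eef_pos: [614.4, 7.4, 80.6]
wrist_force: [-3.1, -0.4, 10.2]
```

The force rose to about 8 N, dropped to 0 at z 82 (the click), then climbed to 10 N at z 80.6 (the rubber stop). The catch-to-rest travel is about 5.4 mm, which is the 0.045 rad expected. I back off slightly and look.

```bash
python3 -m pendant '[{"claw":0,"delta_pos":[0.0,0,-0.001],"rotation":[0,0,0]},{"claw":0,"delta_pos":[0.0,0,-0.004],"rotation":[0,0,0]},{"claw":0,"delta_pos":[0.0,0,-0.006],"rotation":[0,0,0]},{"claw":0,"delta_pos":[0.0,0,-0.006],"rotation":[0,0,0]}]'; python3 -c "
from h import *
stt()
s=manip.camera('scene');cv2.imwrite('pics/h8.png',cv2.resize(s[150:350,180:380],None,fx=3,fy=3)[:,:,::-1])"
```

```text
clock: 15.55
eef_pos: [614.4, 7.4, 86.7]
eef_rot: [3.141, 0.005, 3.019]
wrist_force: [-0.3, 0.3, 0.4]
finger_gap: 0.4
15.55 case xyz [44.7 -0.1 86.7] rot [3.141 0.005 3.019] F [-0.3  0.3  0.4] gap 0.4 j [-0.05  0.55  1.45  0.    1.13 -1.5 ]
```

View pics/h8.png

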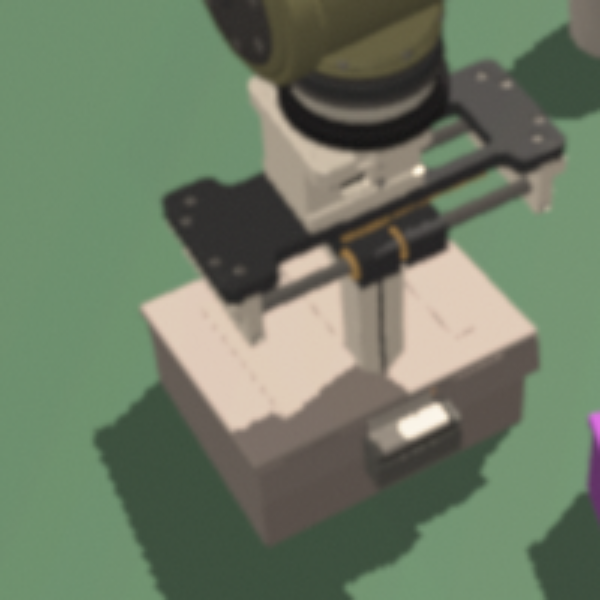

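The lid stayed low, the front gap is closed, the catch strip is at (425,420) in the crop, and the contact force is about 0. I retreat well clear and check again.

```bash
python3 -m pendant '[{"claw":0,"delta_pos":[0.0,0,-0.01],"rotation":[0,0,0]},{"claw":0,"delta_pos":[0.0,0,-0.05],"rotation":[0,0,0]},{"claw":0,"delta_pos":[0.0,0,-0.1],"rotation":[0,0,0]},{"claw":0,"delta_pos":[0.05,0,-0.15],"rotation":[0,0,0]},{"claw":0,"delta_pos":[0.1,0,-0.2],"rotation":[0,0,0]},{"claw":0,"delta_pos":[0.16,0,-0.2],"rotation":[0,0,0]},{"claw":0,"delta_pos":[0.2,0,-0.2],"rotation":[0,0,0]},{"claw":0,"delta_pos":[0.2,0,-0.2],"rotation":[0,0,0]},{"claw":0,"delta_pos":[0.2,0,-0.2],"rotation":[0,0,0]},{"claw":0,"delta_pos":[0.2,0,-0.2],"rotation":[0,0,0]}]'; python3 -c "
from h import *
stt()
s=manip.camera('scene');cv2.imwrite('pics/h9.png',s[:,:,::-1])"
```

```text
clock: 16.85
eef_pos: [415.7, 31.7, 285.5]
eef_rot: [3.141, 0.004, 3.018]
wrist_force: [0.1, -0.1, -0.0]
finger_gap: 0.4
16.85 case xyz [-155.5   -0.   285.5] rot [3.141 0.004 3.018] F [ 0.1 -0.1 -0. ] gap 0.4 j [-0.01 -0.06  1.74  0.    1.46 -1.46]
```

View pics/h9.png

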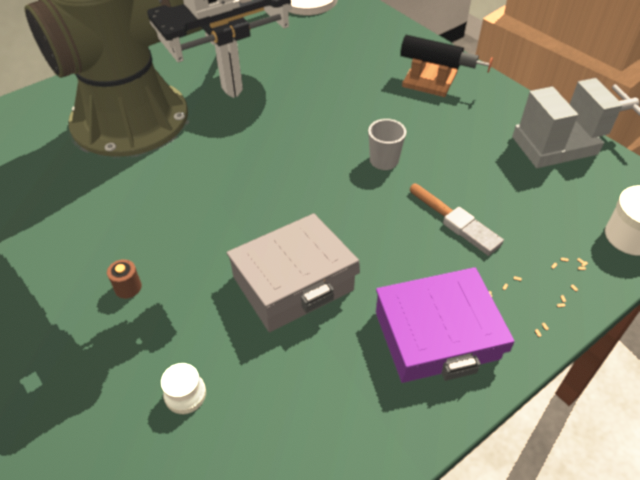

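The lid at (295,265) stays shut with the arm clear at (230,90). The jar (183,388), cup (386,145) and brush (455,215) have not moved. I hand the job in.

```bash
python3 -c "
from cell import manip
print(manip.sign_off())"
```

```text
the job is handed in; nothing more can be done
None
```

I stood the smaller sanding drum upright in the case's empty pocket, then closed the lid until the catch clicked, and handed the job in at about 17 s.

- **Drum:** before the lid came down, its brass nut appeared within 0.5 px of where the pocket centre should be. The lid now hides it, so I could not check it again after closing.
- **Lid:** the resistance at the edge rose to about 8 N, dropped to about 0, then reached 10 N on the rubber stop. Forces were read only at the end of each move, so a brief peak in between could have been missed. The edge travelled about 5.4 mm from the catch to rest, which matches the stated 0.045 rad.
- **Last picture:** about 1.5 s after the fingers let go, with the arm well clear and reading about 0 N, the lid was still shut. The jar, cup and brush had not moved.

No check failed. The one disagreement was an early rough fix of the jar, where the two cameras differed by 8 mm; nothing depended on it.

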